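# Gauge an unmarked clay punch pin

### The job

Find the size of the washed clay punch pin that stands in the white plaster drying block: try it in the hole gauge from the largest hole downwards, one hole after the next and pushed a good way in each time, until one refuses it when you press it lightly but surely on the middle of that hole for a moment, never forcing it. Then go back to the last hole that it passed, push it gently fully home on its shoulder and leave it standing there. Leave the pins in the rack, the jar and the bowl alone.

Things in the scene. Friction and masses are not known exactly. Their poses are not given: they have to be found in the camera images.
- pin_a_grip (a point): Pin A: one of three clay hole-punch pins that look alike and stand upright, round blue-lacquered handle up. The handle is 24 mm across and 58 mm tall, above a brass collar 30 mm across and 5 mm thick whose underside is the shoulder. This point, the place to grip, lies on the handle's axis, 80 mm above the pin's tip and 35 mm above the shoulder. z points up along the pin.
- pin_a_tip (a point): Centre of the lower end of pin A's straight brass shank, which is 45 mm long from tip to shoulder, its end cut square without a bevel. The shank is 18, 15 or 12 mm thick: each of the three pins has one of these sizes, and nothing marks which. z points up along the pin.
- pin_a: Pin A as a whole, 108 mm tall, 0.09 to 0.16 kg; its origin is the centre of the shank's lower end, z up along the pin.
- pin_b_grip (a point): Pin B: one of three clay hole-punch pins that look alike and stand upright, round blue-lacquered handle up. The handle is 24 mm across and 58 mm tall, above a brass collar 30 mm across and 5 mm thick whose underside is the shoulder. This point, the place to grip, lies on the handle's axis, 80 mm above the pin's tip and 35 mm above the shoulder. z points up along the pin.
- pin_b_tip (a point): Centre of the lower end of pin B's straight brass shank, which is 45 mm long from tip to shoulder, its end cut square without a bevel. The shank is 18, 15 or 12 mm thick: each of the three pins has one of these sizes, and nothing marks which. z points up along the pin.
- pin_b: Pin B as a whole, 108 mm tall, 0.09 to 0.16 kg; its origin is the centre of the shank's lower end, z up along the pin.
- pin_c_grip (a point): Pin C: one of three clay hole-punch pins that look alike and stand upright, round blue-lacquered handle up. The handle is 24 mm across and 58 mm tall, above a brass collar 30 mm across and 5 mm thick whose underside is the shoulder. This point, the place to grip, lies on the handle's axis, 80 mm above the pin's tip and 35 mm above the shoulder. z points up along the pin.
- pin_c_tip (a point): Centre of the lower end of pin C's straight brass shank, which is 45 mm long from tip to shoulder, its end cut square without a bevel. The shank is 18, 15 or 12 mm thick: each of the three pins has one of these sizes, and nothing marks which. z points up along the pin.
- pin_c: Pin C as a whole, 108 mm tall, 0.09 to 0.16 kg; its origin is the centre of the shank's lower end, z up along the pin.
- drying_block: White plaster drying block, fixed, 90 x 90 mm and 60 mm tall, with one upright socket 22 mm wide in its middle; the pin to be gauged stands in it, the only pin in this block, its shoulder resting on the block's top. Origin: centre of the underside.
- block_socket (a point): Centre of the mouth of the drying block's socket, at the block's top face, 60 mm above the bench.
- rack: Brown hardwood pin rack, fixed, 170 mm along its x by 70 mm, 60 mm tall, three 22 mm sockets 50 mm apart along its x, holding the other two pins. Origin: centre of the underside.
- gauge: Hole gauge: a level alloy plate 190 mm along its x, 64 mm along y, 10 mm thick, its top 70 mm above the bench, on rubber mounts (it sinks 1 mm under 10 N, 4 mm at most) on two wooden risers at its ends; 52 mm free below it, over a base board. Four through holes lie in a row along its x, 40 mm apart, largest at the -x end. Turned any way about the vertical. Origin: centre of the underside; z up.
- hole1 (a point): Centre of the mouth of the gauge's hole 1, 19 mm wide with a sharp edge, at the plate's top face (the largest).
- hole2 (a point): Centre of the mouth of the gauge's hole 2, 16 mm wide with a sharp edge, at the plate's top face.
- hole3 (a point): Centre of the mouth of the gauge's hole 3, 13 mm wide with a sharp edge, at the plate's top face.
- hole4 (a point): Centre of the mouth of the gauge's hole 4, 10 mm wide with a sharp edge, at the plate's top face (the smallest).
- glaze_jar: Loose blue glaze jar with a white lid, 64 mm across, 95 mm tall. Bystander. Origin: centre of the underside.
- test_bowl: Loose white bowl, 96 mm across, 50 mm tall. Bystander. Origin: centre of the underside.
Not all that is in view belongs to the job. Leave any pink look-alike of the pin_a alone.

How it is judged:
By the outcome, as a careful person would: the job done as asked, in the order asked, and still so for the second after the job is handed in, with the robot touching nothing.
It also fails if it takes over 70 s, if anything falls off the work surface, if the arm or the gripper's body presses on something with over 40 N, if the wrist force passes 120 N, or if a joint passes its speed limit or range.

### The arm

A 6-joint arm with a two-finger parallel gripper is mounted at the origin on the work surface. World frame = base frame: x ahead of the robot, y to its left, z up, the work surface at z = 0. Lengths are in m, angles in rad, forces in N, time in s.
With the tool pointing down it reaches from about 0.25 to 0.775 m from the base axis. Payload 4 kg.
Tool frame: the origin (TCP) lies on the centre line of the jaws, within the pads' length; the fingertips stand 14 mm ahead of it and the grasp point (between the pads) lies 5 mm behind it (robot.tcp_to_tips is the distance from the TCP to the fingertips, in m); z points along the fingers, y is the line along which they close (so a half turn about z gives the same grasp; the last joint's range is limited). The gripper opens to 94 mm and grips with 3 to 60 N. Pads are 16 mm wide; open, the fingers measure 119 mm over their backs; the gripper's body (75 mm by 177 mm) begins 78 mm behind the grasp point.
Start: joints at [1.207, 0.087, 1.371, -0, 1.684, -0.103], TCP at [0.142, 0.531, 0.22] pointing down, gripper open.
Joint ranges: [-3.1, 3.1], [-0.76, 2.03], [0.27, 2.55], [-1.08, 4.22], [0.17, 2.65], [-2.57, 2.57]. Speed limits (rad/s): [2.79, 2.79, 3.14, 3.14, 3.14, 3.14].

### API

Orientations are given as [roll, pitch, yaw] about the fixed x, y, z axes, in that order (R = Rz(yaw) Ry(pitch) Rx(roll)).
In Python, from bench import robot gives the robot as it stands.
- The arm moves only by the tool carry_out, never from a script. Its argument "increments" is a list of rows, each a list of 3 entries, a list of its own where there are three numbers: the closure in counts, from 0 (fully open) to 255 (shut), then the shift along the tool's x, y, z in mm, then the turn about the tool's z in degrees. In form: [[fingers, [dx, dy, dz], twist], ...]. A call has 1 to 8 rows; each row shifts and turns the commanded pose from where the row before left it, along the tool's axes as they then stand; what a row does not reach is not made up. A row lasts 1/10 s, in which the tool goes at most 50 mm and 8.59 degrees, less where a joint would pass 70% of its speed; a pose out of reach is approached as far as the arm can. A call with a gripper value outside its range is refused whole. The fingers move at their own pace and stop on an object; the grip force is fixed at half the most. Time passes only in rows, so rows that do not move let the fingers close. It gives the time, the measured TCP pose, the force, the opening and the grip force at its end, in the units of the state.
- robot.get_obs(): the state, without advancing time (a new reading comes with each control period).
- robot.snapshot(name): name is "scene" or "top"; returns the picture (400x640x3 uint8, blue, green, red); there is no depth.
- robot.get_calibration(name): a dict with "vfov" (degrees; the focal length in pixels is half the picture's height over the tangent of half this angle, whatever the lens; pixels are square), "cx", "cy" (the principal point, pixels), "T" (4x4, takes a point from camera to world coordinates). Camera axes: x right, y down, z forward; pixel columns grow to the right and rows downward; lengths in m; the calibration is good to about 2 mm. A picture is of the moment at which its call begins. get_calibration takes no time and is no camera call.
- robot.close_job(): hands the job in; it is judged then, once.
The state is a dict: "time": time; "joint_positions": joint angles; "qvel": joint speeds; "joint_torque": joint torques, N m; "tool_pos": TCP position; "ee_rot": TCP orientation; "wrist_force": force on the tool from outside, world axes, zero at the start; "wrist_torque": the same for the moment, N m; "width": finger opening in m; "finger_force": force on a finger pad.
Only numpy, scipy, OpenCV 4.12 (cv2) and the standard library are available. Lean on these libraries where they do the work, as an engineer would, in place of code of your own. Each camera call takes 0.05 s, during which the arm holds its last target. There are 200 camera calls.

## Working session

There is one attempt and no reset: what is moved stays moved. The work goes in short steps, Python scripts to look and compute and a tool call to move; the robot and the scene stay as the last step left them, time stands still between calls to the robot, and variables do not carry over. Pictures are saved under pics/ and viewed, at most 10 in all, crops included, and the job is handed in when it is done.

Besides the shell and the picture viewer there is one more tool, called after "Call:" as a command line: name --argument value ..., lists and objects as JSON in quotes. carry_out: Moves the arm, as the interface text tells. Its arguments: {"type":"object","properties":{"increments":{"type":"array","items":{"type":"array"}}},"required":["increments"]}

```bash
mkdir -p pics; python3 - <<'E'
from bench import robot
import cv2,numpy as np
for n in("scene","top"):
    cv2.imwrite(f"pics/{n}0.png",robot.snapshot(n)); c=robot.get_calibration(n); print(n,c["vfov"],c["cx"],c["cy"],c.keys());print(np.round(c["T"],4))
o=robot.get_obs();print({k:np.round(v,3) for k,v in o.items()})
E
```

```text
scene 56.141427612611075 319.4980464618825 196.09561321846988 dict_keys(['vfov', 'cx', 'cy', 'T'])
[[ 0.1514  0.8756 -0.4587  0.9641]
 [ 0.9884 -0.1284  0.0811 -0.0783]
 [ 0.0121 -0.4657 -0.8849  0.7703]
 [ 0.      0.      0.      1.    ]]
top 46.31773233142384 318.614747268035 193.59747661963885 dict_keys(['vfov', 'cx', 'cy', 'T'])
[[ 0.0228 -0.9863  0.1636  0.4409]
 [-0.9996 -0.0194  0.0224 -0.0217]
 [-0.0189 -0.164  -0.9863  1.0617]
 [ 0.      0.      0.      1.    ]]
{'time': np.float64(0.1), 'joint_positions': array([ 1.207,  0.088,  1.372, -0.   ,  1.684, -0.103]), 'qvel': array([-0.   , -0.002, -0.006, -0.001,  0.   , -0.   ]), 'joint_torque': array([ 3.0000e-03, -3.4125e+01, -3.0330e+01,  7.2000e-02,  3.0000e-02,
       -0.0000e+00]), 'tool_pos': array([0.142, 0.531, 0.218]), 'ee_rot': array([-3.14 , -0.   ,  2.881]), 'wrist_force': array([-0.028,  0.146, -0.265]), 'wrist_torque': array([-0.006,  0.011, -0.016]), 'finger_force': np.float64(0.0), 'width': np.float64(0.094)}
```

View pics/scene0.png

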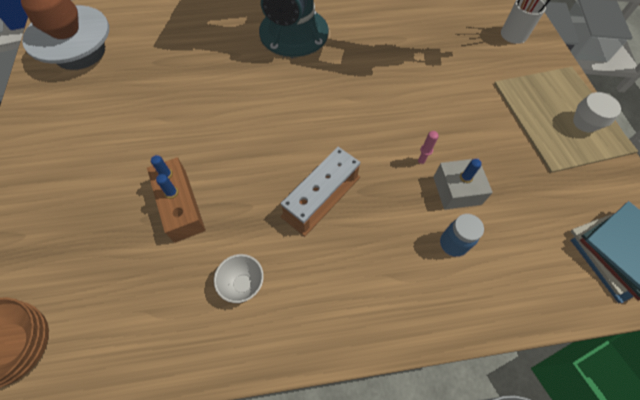

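View pics/top0.png

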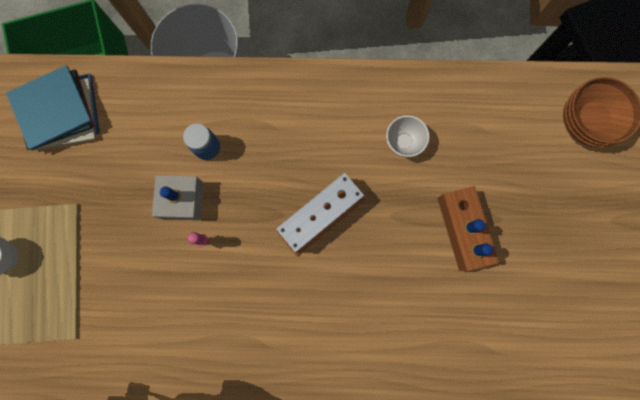

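The top view shows the white block at about (178,198) with a blue pin at (168,193). The gauge's holes run from (342,194), the largest, to (298,230). The rack, with two blue pins, is at (470,230), the bowl at (407,137) and the jar at (202,142).

Pin candidates: blue in the white block (168,193), two blue in the brown rack (478,227) and (485,250), and a pink look-alike at (198,239). The one in the white block fits, as it's the only pin there. I'll confirm it in a crop and measure the holes.

```bash
cat > h.py <<'E'
import cv2,numpy as np
from bench import robot
def K(n):
    c=robot.get_calibration(n); return 200/np.tan(np.radians(c["vfov"]/2)),c["cx"],c["cy"],np.array(c["T"])
def ray(n,u,v):
    f,cx,cy,T=K(n); d=T[:3,:3]@np.array([(u-cx)/f,(v-cy)/f,1]); return T[:3,3],d
def onz(n,u,v,z):
    o,d=ray(n,u,v); return o+d*(z-o[2])/d[2]
def proj(n,p):
    f,cx,cy,T=K(n); q=T[:3,:3].T@(np.array(p)-T[:3,3]); return np.array([cx+f*q[0]/q[2],cy+f*q[1]/q[2]])
def dark(g,u,v,r=7):
    u,v=int(round(u)),int(round(v)); w=g[v-r:v+r+1,u-r:u+r+1].astype(float)
    bg=np.percentile(w,70); m=np.clip(bg-15-w,0,None); yy,xx=np.mgrid[v-r:v+r+1,u-r:u+r+1]
    k=(xx-u)**2+(yy-v)**2<=r*r; m=m*k
    return (m*xx).sum()/m.sum(),(m*yy).sum()/m.sum()
E
python3 - <<'E'
from h import *
S=cv2.imread("pics/scene0.png");T=cv2.imread("pics/top0.png")
def crop(I,x,y,w,h): return cv2.resize(I[y:y+h,x:x+w],(400,300),interpolation=cv2.INTER_CUBIC)
cv2.imwrite("pics/c1.png",np.vstack([np.hstack([crop(T,130,160,100,75),crop(T,270,175,100,75)]),np.hstack([crop(S,420,140,100,75),crop(S,270,145,100,75)])]))
for n,I,P in(("top",T,[(342,194),(327,206),(313,217),(298,230)]),("scene",S,[(304,201),(316,188),(328,177),(340,164)])):
    g=cv2.cvtColor(I,cv2.COLOR_BGR2GRAY)
    for p in P:
        q=dark(g,*dark(g,*p,5),5); print(n,np.round(q,2),np.round(onz(n,*q,.07),4))
for n,I in(("top",T),("scene",S)):
    hsv=cv2.cvtColor(I,cv2.COLOR_BGR2HSV); m=cv2.inRange(hsv,(105,150,30),(125,255,255))
    N,l,st,c=cv2.connectedComponentsWithStats(m)
    for s,cc in zip(st[1:],c[1:]):
        if 20<s[4]<600: print(n,s,cc)
E
```

```text
top [341.37 194.11] [ 0.6052 -0.0481  0.07  ]
top [327.02 205.8 ] [ 0.5793 -0.0178  0.07  ]
top [312.53 217.62] [0.5532 0.0126 0.07  ]
top [297.91 229.54] [0.5271 0.043  0.07  ]
scene [303.41 200.62] [ 0.6068 -0.0491  0.07  ]
scene [315.62 188.04] [ 0.5807 -0.0194  0.07  ]
scene [327.59 175.84] [0.5545 0.0108 0.07  ]
scene [339.11 164.05] [0.5282 0.0409 0.07  ]
top [161 188  17  12 136] [168.54411765 193.30882353]
top [467 220  18  12 145] [475.70344828 225.85517241]
top [475 245  17  10 150] [483.14666667 249.6       ]
scene [152 156  23  39 389] [162.88688946 175.42673522]
scene [463 160  17  19 165] [471.42424242 168.98181818]
```

View pics/c1.png

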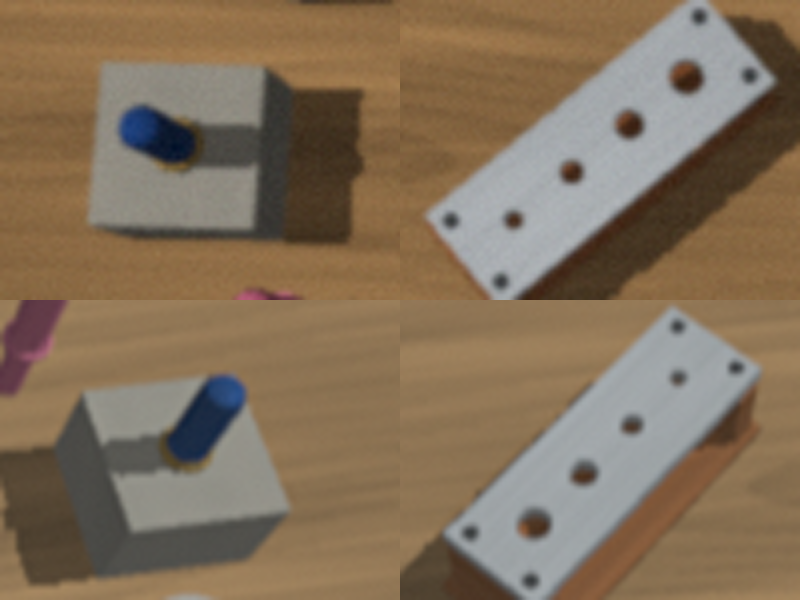

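The crop confirms the target: a plain blue pin with a brass collar, alone in the white block. The pink one stands beside the block. The hole spacing comes out at 40.05 mm, and the two views agree within 2 mm. Next come the pin axis, the surroundings and the first move.

```bash
python3 - <<'E'
from h import *
print("top disc",onz("top",165.0,191.8,.123),onz("scene",476.2,162.8,.123))
print("centroid",onz("top",168.54,193.31,.094),onz("scene",471.42,168.98,.094))
print("collar",onz("top",130+178/4,160+147/4,.065),onz("scene",420+186/4,140+151/4,.065))
print("jar lid",onz("top",197,135,.095),onz("scene",468,228,.095))
print("pink",onz("top",195,238,.09),onz("scene",432,138,.09),onz("scene",422,160,0))
E
```

```text
top disc [0.59410558 0.31455648 0.123     ] [0.59882472 0.311936   0.123     ]
centroid [0.5957567  0.31717391 0.094     ] [0.59597579 0.31388965 0.094     ]
collar [0.59309006 0.31373229 0.065     ] [0.60034596 0.3122988  0.065     ]
jar lid [0.72385888 0.26484848 0.095     ] [0.72601776 0.26060529 0.095     ]
pink [0.50315371 0.25590589 0.09      ] [0.5025813  0.25591309 0.09      ] [ 5.02348940e-01  2.56429209e-01 -1.11022302e-16]
```

Call:
carry_out --increments '[[0, [-40, -7.5, 0], 0], [0, [-40, -7.5, 0], 0], [0, [-40, -7.5, 0], 0], [0, [-40, -7.5, 0], 0], [0, [-40, -7.5, 0], 0], [0, [-40, -7.5, 0], 0], [0, [-40, -7.5, 0], 0], [0, [-40, -7.5, 0], 0]]'

```text
time: 0.9
tool_pos: [0.4367, 0.3899, 0.2189]
ee_rot: [-3.141, -0.001, 2.881]
wrist_force: [0.2, -0.5, -0.5]
width: 0.0942
finger_force: 0.0
```

Call:
carry_out --increments '[[0, [-35, -6.6, 0], 0], [0, [-35, -6.6, 0], 0], [0, [-35, -6.6, 10], 0], [0, [-35, -6.6, 20], 0], [0, [-34, -6.6, 20], 0], [0, [0, 0, 0], 0], [0, [0, 0, 0], 0]]'

```text
time: 1.6
tool_pos: [0.5948, 0.3136, 0.1676]
ee_rot: [-3.14, -0.003, 2.88]
wrist_force: [-0.1, 1.2, 0.2]
width: 0.0938
finger_force: 0.0
```

```bash
python3 - <<'E'
from h import *
S=robot.snapshot("scene");T=robot.snapshot("top")
o=robot.get_obs();print(o["tool_pos"],o["ee_rot"])
def crop(I,x,y,w,h): return cv2.resize(I[y:y+h,x:x+w],(400,300),interpolation=cv2.INTER_CUBIC)
cv2.imwrite("pics/c2.png",np.hstack([crop(T,110,140,120,90),crop(S,400,90,120,90)]))
E
```

```text
[0.59461362 0.31495267 0.17033883] [3.14059878e+00 2.47176413e-04 2.88162287e+00]
```

View pics/c2.png

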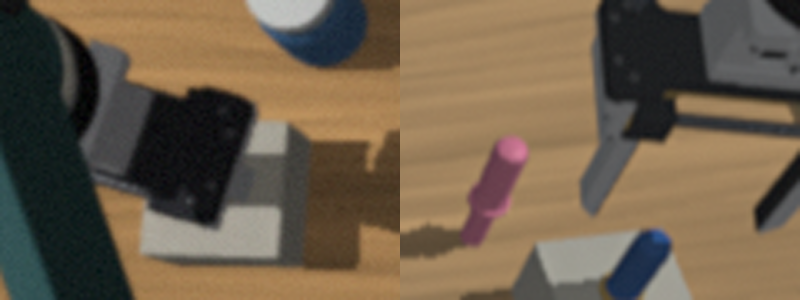

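The fingers straddle the blue pin, with the pink one well clear. I'll go down, centre the pin with a grip, reopen, turn 90° and grip again.

Call:
carry_out --increments '[[0, [0, 0, 20], 0], [0, [0, 0, 20], 0], [0, [0, 0, 20], 0], [0, [0, 0, 15], 0], [120, [0, 0, 5], 0], [120, [0, 0, 0], 0], [170, [0, 0, 0], 0], [200, [0, 0, 0], 0]]'

```text
time: 2.5
tool_pos: [0.5959, 0.3146, 0.0912]
ee_rot: [3.14, 0.002, 2.881]
wrist_force: [0.1, -0.3, 0.1]
width: 0.0653
finger_force: 0.0
```

Call:
carry_out --increments '[[210, [0, 0, 0], 0], [210, [0, 0, 0], 0], [210, [0, 0, 0], 0], [210, [0, 0, 0], 0]]'

```text
time: 2.9
tool_pos: [0.5952, 0.3142, 0.0896]
ee_rot: [3.141, 0.0, 2.881]
wrist_force: [0.4, -0.1, 0.1]
width: 0.0335
finger_force: 0.0
```

Call:
carry_out --increments '[[210, [0, 0, 0], 0], [210, [0, 0, 0], 0], [210, [0, 0, 0], 0], [210, [0, 0, 0], 0], [210, [0, 0, 0], 0]]'

```text
time: 3.4
tool_pos: [0.5951, 0.3141, 0.0895]
ee_rot: [-3.141, -0.0, 2.881]
wrist_force: [-0.0, -0.5, 0.0]
width: 0.0238
finger_force: 30.0
```

Call:
carry_out --increments '[[120, [0, 0, 0], 0], [120, [0, 0, 0], 0], [120, [0, 0, 0], 5], [120, [0, 0, 0], 8.5], [120, [0, 0, 0], 8.5], [120, [0, 0, 0], 8.5], [120, [0, 0, 0], 8.5], [120, [0, 0, 0], 8.5]]'

```text
time: 4.2
tool_pos: [0.5951, 0.3143, 0.0895]
ee_rot: [3.142, -0.0, 2.046]
wrist_force: [0.5, -0.3, 0.8]
width: 0.0496
finger_force: 0.0
```

Call:
carry_out --increments '[[120, [0, 0, 0], 8.5], [120, [0, 0, 0], 8.5], [120, [0, 0, 0], 8.5], [120, [0, 0, 0], 8.5], [120, [0, 0, 0], 8.5], [210, [0, 0, 0], 0], [210, [0, 0, 0], 0], [210, [0, 0, 0], 0]]'

```text
time: 5.0
tool_pos: [0.5951, 0.3142, 0.0895]
ee_rot: [-3.142, -0.0, 1.312]
wrist_force: [1.1, -0.6, -0.1]
width: 0.0294
finger_force: 0.0
```

Call:
carry_out --increments '[[210, [0, 0, 0], 0], [210, [0, 0, 0], 0], [210, [0, 0, 0], 0], [210, [0, 0, 0], 0]]'

```text
time: 5.4
tool_pos: [0.5952, 0.3142, 0.0895]
ee_rot: [3.142, -0.0, 1.31]
wrist_force: [0.2, 0.3, 0.2]
width: 0.0239
finger_force: 30.0
```

Call:
carry_out --increments '[[210, [0, 0, 10], 0], [210, [0, 0, -20], 0], [210, [0, 0, -30], -8], [210, [0, 0, -35], -8], [210, [0, 0, 0], -8], [210, [0, 0, 0], -8], [210, [0, 0, 0], -8], [210, [0, 0, 0], -8]]'

```text
time: 6.2
tool_pos: [0.5949, 0.314, 0.1637]
ee_rot: [-3.14, -0.0, 2.154]
wrist_force: [0.1, 0.4, -2.0]
width: 0.0236
finger_force: 30.0
```

I wrote a 10 mm downward step by mistake in that first row, so the pin may have slipped up a little in the grip. I'll measure that from an image. It's still held, so I'll carry it towards hole 1.

Call:
carry_out --increments '[[210, [0, 0, -5], -7.7], [210, [-28, -22.8, 0], 0], [210, [-28, -22.8, 0], 0], [210, [-28, -22.8, 0], 0], [210, [-28, -22.8, 0], 0], [210, [-28, -22.8, 0], 0], [210, [-28, -22.8, 0], 0], [210, [-28, -22.8, 0], 0]]'

```text
time: 7.0
tool_pos: [0.6018, 0.0601, 0.1688]
ee_rot: [-3.141, -0.001, 2.282]
wrist_force: [1.2, -0.8, -1.4]
width: 0.0237
finger_force: 30.0
```

Call:
carry_out --increments '[[210, [-28, -22.8, 0], 0], [210, [-28, -22.8, 0], 0], [210, [-29.7, -23.4, 0], 0], [210, [0, 0, 0], 0], [210, [0, 0, 0], 0], [210, [0, 0, 0], 0]]'

```text
time: 7.6
tool_pos: [0.6057, -0.0475, 0.1691]
ee_rot: [3.141, -0.001, 2.283]
wrist_force: [-0.2, 0.3, -1.5]
width: 0.0238
finger_force: 30.0
```

```bash
python3 - <<'E'
from h import *
S=robot.snapshot("scene");T=robot.snapshot("top")
o=robot.get_obs();print(o["tool_pos"],o["ee_rot"],o["wrist_force"])
cv2.imwrite("pics/s3.png",S);cv2.imwrite("pics/t3.png",T)
def crop(I,x,y,w,h): return cv2.resize(I[y:y+h,x:x+w],(400,300),interpolation=cv2.INTER_CUBIC)
cv2.imwrite("pics/c3.png",np.hstack([crop(T,290,150,100,75),crop(S,255,145,100,75)]))
p=o["tool_pos"]
for dz in(.0,-.0295,-.0745): print(dz,proj("scene",p+[0,0,dz]),proj("top",p+[0,0,dz]))
E
```

```text
[ 0.60583872 -0.04702952  0.16930068] [ 3.14142209e+00 -5.74689988e-04  2.28403585e+00] [ 0.40719    -0.52717779 -1.00627566]
0.0 [303.05954704 175.77109359] [342.30470561 185.43688426]
-0.0295 [303.46726728 183.6115775 ] [341.84711627 188.1086277 ]
-0.0745 [304.0355901  194.54045846] [341.20143119 191.87861255]
```

View pics/c3.png

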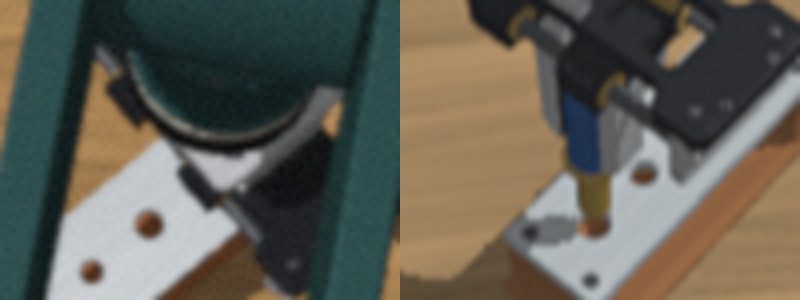

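The scene crop shows the shank tip right above hole 1, at about (303.5,197), which matches the prediction with no real slip. The shank looks about 15 mm thick. Lowering now.

Call:
carry_out --increments '[[210, [-1, -0.9, 0], 0], [210, [0, 0, 10], 0], [210, [0, 0, 10], 0], [210, [0, 0, 3], 0], [210, [0, 0, 2], 0], [210, [0, 0, 1], 0], [210, [0, 0, 1], 0], [210, [0, 0, 0], 0]]'

```text
time: 8.5
tool_pos: [0.6059, -0.0498, 0.1433]
ee_rot: [3.141, 0.0, 2.282]
wrist_force: [-1.6, 0.2, 1.8]
width: 0.0238
finger_force: 30.0
```

Call:
carry_out --increments '[[210, [0, 0, 1], 0], [210, [0, 0, 0], 0], [210, [0, 0, 0], 0]]'

```text
time: 8.8
tool_pos: [0.6061, -0.0498, 0.1429]
ee_rot: [3.141, 0.001, 2.282]
wrist_force: [-3.5, 0.4, 5.0]
width: 0.0233
finger_force: 30.0
```

```bash
python3 - <<'E'
from h import *
o=robot.get_obs();print(o["tool_pos"],o["wrist_force"],o["wrist_torque"])
I=cv2.imread("pics/s3.png")
for r in range(186,202): print(r,[tuple(int(v) for v in I[r,c]) for c in range(296,312,1)] if r in(190,193,196) else '')
E
```

```text
[ 0.60605997 -0.04979892  0.14289643] [-3.50964588  0.43559817  4.98796106] [0.14382282 0.78036635 0.00515453]
186 
187 
188 
189 
190 [(194, 189, 183), (189, 185, 179), (162, 163, 159), (88, 101, 107), (38, 72, 88), (43, 79, 94), (47, 81, 95), (45, 79, 95), (43, 79, 94), (41, 79, 95), (44, 85, 104), (100, 119, 129), (180, 178, 174), (196, 193, 185), (195, 192, 185), (188, 186, 180)]
191 
192 
193 [(187, 184, 177), (191, 188, 180), (181, 177, 171), (100, 108, 112), (36, 69, 84), (40, 75, 89), (43, 76, 91), (43, 76, 92), (45, 80, 97), (45, 87, 105), (48, 93, 114), (104, 124, 136), (181, 178, 173), (191, 187, 180), (188, 185, 178), (187, 183, 178)]
194 
195 
196 [(190, 186, 180), (192, 189, 181), (181, 180, 174), (123, 131, 132), (60, 83, 95), (37, 72, 87), (42, 76, 89), (41, 76, 91), (44, 81, 96), (46, 87, 105), (53, 95, 114), (111, 130, 139), (180, 178, 173), (188, 184, 177), (187, 184, 177), (185, 182, 176)]
197 
198 
199 
200 
201
```

Call:
carry_out --increments '[[210, [0, 0, -5], 0], [210, [0, 0, 0], 0], [210, [0, 0, 0], 0], [210, [0, 0, 0], 0], [210, [0, 0, 0], 0]]'

```text
time: 9.3
tool_pos: [0.6058, -0.0498, 0.1459]
ee_rot: [-3.141, -0.001, 2.282]
wrist_force: [-0.5, -0.2, -1.4]
width: 0.0238
finger_force: 30.0
```

```bash
python3 - <<'E'
from h import *
o=robot.get_obs();S=robot.snapshot("scene");o2=robot.get_obs()
print(o["tool_pos"],o2["tool_pos"],o2["wrist_force"],o2["wrist_torque"])
cv2.imwrite("pics/s4.png",S)
cv2.imwrite("pics/c4.png",cv2.resize(S[180:215,283:325],(756,630)[::1] if 0 else (672,560),interpolation=cv2.INTER_CUBIC))
p=o2["tool_pos"];print(proj("scene",p+[0,0,-.0745]),proj("scene",p+[0,0,-.06]))
for r in(188,191,194,197): print(r,S[r,294:314].mean(1).astype(int))
E
```

```text
[ 0.60577359 -0.0498178   0.14589698] [ 0.60578802 -0.04979537  0.1459878 ] [ 0.31754922  0.04452107 -1.30301208] [-0.09952217  0.05064422 -0.00824502]
[302.99379939 199.91585444] [302.80460785 196.6998797 ]
188 [106  82  59  50  53  53  53  53  52  64  88  96  93  95 107 120 122 122
 121 113]
191 [170 110  68  56  50  52  52  53  52  60  83  94  95  96 111 119 128 150
 170 164]
194 [185 177 147 101  75  68  70  69  66  70  77  82  92 121 151 173 182 183
 181 182]
197 [182 184 187 175 117  72  65  69  69  71  75  84 118 172 185 183 182 183
 185 184]
```

View pics/c4.png

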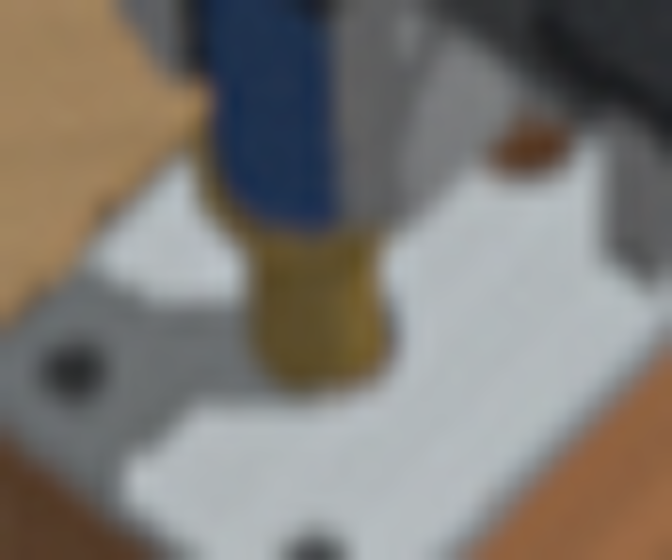

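The picture shows the shank centred at column 302.0 against hole 1 at 303.4, so the tip sits about 2.4 mm too far towards -y. I'll shift it by that and lower again.

Call:
carry_out --increments '[[210, [1.8, 1.6, 0], 0], [210, [0, 0, 3], 0], [210, [0, 0, 1], 0], [210, [0, 0, 1], 0], [210, [0, 0, 1], 0], [210, [0, 0, 1], 0], [210, [0, 0, 0], 0], [210, [0, 0, 0], 0]]'

```text
time: 10.15
tool_pos: [0.6064, -0.0473, 0.1424]
ee_rot: [3.139, 0.002, 2.282]
wrist_force: [-2.4, 0.8, 8.7]
width: 0.0234
finger_force: 30.0
```

```bash
python3 - <<'E'
from h import *
o=robot.get_obs();S=robot.snapshot("scene")
print(o["tool_pos"],o["ee_rot"],o["wrist_force"],o["wrist_torque"])
p=o["tool_pos"];print(proj("scene",p+[0,0,-.0734]))
cv2.imwrite("pics/s5.png",S)
A=cv2.imread("pics/scene0.png")
print(A[193:209,295:313].mean(2).astype(int));print(S[193:209,295:313].mean(2).astype(int))
E
```

```text
[ 0.6063616  -0.04728663  0.14243254] [3.13949245e+00 1.96614853e-03 2.28231565e+00] [-2.40180588  0.79956539  8.74518716] [ 0.25470884  0.63724228 -0.01955749]
[304.24675418 200.53616451]
[[164 161 162 163 166 165 163 163 163 164 165 165 165 164 163 163 163 162]
 [162 162 163 166 163 163 162 164 164 165 166 165 165 163 163 162 162 162]
 [163 163 164 163 164 162 162 163 162 163 164 165 164 163 163 162 161 162]
 [163 164 164 163 163 160 153 147 144 147 152 157 163 163 163 161 163 162]
 [164 163 162 162 161 151 130 115 107 110 120 137 155 162 162 162 164 164]
 [163 162 163 164 154 132 106  89  83  84  88 106 136 159 163 163 164 165]
 [161 162 164 161 140 108  86  72  68  68  71  81 110 154 165 165 164 163]
 [162 162 164 159 126  93  70  60  59  57  60  65  98 152 165 164 163 162]
 [162 161 163 157 121  93  77  59  54  55  51  56  96 153 165 163 162 162]
 [161 162 163 159 125 101  85  61  53  52  51  67 114 158 165 163 161 161]
 [161 162 165 163 144 119  97  72  61  62  74 102 140 162 163 161 162 162]
 [161 164 164 163 159 145 127 108 100 105 122 139 158 163 162 162 160 162]
 [164 163 1
[... 790 characters left out ...]
102 147 180 186 185 182]
 [107 106 108 104  91  72  67  70  72  72  77  84 103 147 182 186 184 182]
 [109 109 108 107  94  73  67  69  70  71  76  83 105 153 182 185 182 181]
 [109 109 109 110 102  76  66  68  70  70  75  83 111 159 183 183 182 183]
 [108 108 110 110 104  82  70  67  66  66  73  91 129 167 182 183 183 181]
 [108 109 116 117 114 104  95  89  85  87  94 121 158 178 183 182 183 181]
 [109 122 144 150 150 147 144 140 140 140 144 159 178 183 184 183 182 183]
 [121 151 175 181 179 180 179 178 179 180 180 181 183 184 184 182 183 186]
 [150 176 185 185 184 183 183 185 187 187 183 182 184 184 182 184 184 186]
 [176 184 183 182 181 182 182 184 184 183 183 184 182 182 183 185 186 185]]
```

Call:
carry_out --increments '[[210, [0.16, -0.19, -0.5], 0], [210, [0.16, -0.19, 0], 0], [210, [0.16, -0.19, 0], 0], [210, [0.16, -0.19, 0], 0], [210, [0, 0, 0], 0]]'

```text
time: 10.7
tool_pos: [0.6061, -0.0472, 0.1427]
ee_rot: [3.138, 0.003, 2.282]
wrist_force: [-0.3, 1.0, 6.3]
width: 0.0237
finger_force: 30.0
```

Call:
carry_out --increments '[[210, [0.16, -0.19, 0], 0], [210, [0.16, -0.19, 0], 0], [210, [0.16, -0.19, 0], 0], [210, [0.16, -0.19, 0], 0], [210, [0, 0, 0], 0]]'

```text
time: 11.2
tool_pos: [0.6058, -0.0472, 0.1428]
ee_rot: [3.137, 0.004, 2.282]
wrist_force: [1.2, 1.6, 6.6]
width: 0.0234
finger_force: 30.0
```

Call:
carry_out --increments '[[210, [0, 0, -3], 0], [210, [0, 0, 0], 0], [210, [0, 0, 0], 0], [210, [0, 0, 0], 0]]'

```text
time: 11.6
tool_pos: [0.6038, -0.0478, 0.1423]
ee_rot: [-3.141, -0.0, 2.282]
wrist_force: [0.8, -0.6, -1.2]
width: 0.0233
finger_force: 30.0
```

```bash
python3 - <<'E'
from h import *
o=robot.get_obs();S=robot.snapshot("scene");o2=robot.get_obs()
print(o["tool_pos"],o2["tool_pos"],o2["ee_rot"],o2["wrist_force"],o2["wrist_torque"])
print(S[191:207,293:313].mean(2).astype(int))
cv2.imwrite("pics/s6.png",S)
E
```

```text
[ 0.60377292 -0.04776003  0.14226007] [ 0.60374678 -0.04772758  0.14229065] [-3.14072196e+00 -2.28368489e-04  2.28191816e+00] [ 0.56576081 -0.90446154 -1.06356931] [-0.28170984 -0.24061292  0.00946529]
[[162 184 175 111  66  57  52  52  51  55  52  61  82  94  94  97 112 121
  137 158]
 [180 188 178 126  79  63  58  55  52  51  51  61  82  94  92  96 115 137
  161 179]
 [184 186 182 153 107  75  68  65  60  58  58  62  79  88  90 104 134 160
  179 184]
 [186 185 185 177 148 106  75  69  70  70  69  71  76  81  96 133 164 179
  184 183]
 [179 182 184 187 181 148  91  70  73  75  75  73  74  78 114 165 183 183
  182 182]
 [151 163 180 186 187 169 103  66  71  73  71  71  71  85 129 177 184 182
  182 183]
 [116 128 154 161 163 152  98  66  68  69  71  72  76  91 131 177 183 182
  184 184]
 [108 109 118 120 120 116  85  68  68  71  72  74  80  89 125 176 184 184
  184 185]
 [110 108 107 107 107 105  82  68  69  72  69  75  81  85 119 175 186 185
  184 183]
 [109 108 108 108 110 104  84  69  68  71  71  74  80  85 117 171 186 185
  183 182]
 [107 109 108 109 110 106  86  69  68  70  70  73  79  87 120 172 185 183
  181 182]
 [109 108 109 107 108 107  94  76  67  67  67  72  77  96 136 178 185 182
  182 181]
 [109 109 106 109 116 117 114 101  88  79  76  79  93 121 160 182 182 182
  181 181]
 [107 105 108 121 144 149 150 146 135 122 116 120 138 158 178 184 183 183
  182 181]
 [109 113 121 150 174 180 180 179 173 165 160 165 178 183 183 183 182 181
  182 183]
 [121 144 154 174 184 185 184 182 182 182 182 183 185 184 183 182 183 182
  185 186]]
```

Free of force at TCP z 0.1423, about 1 mm below where it touched before, so the tip seems to be in the mouth. Lowering gently.

Call:
carry_out --increments '[[210, [0, 0, 1], 0], [210, [0, 0, 1], 0], [210, [0, 0, 1], 0], [210, [0, 0, 0], 0], [210, [0, 0, 0], 0]]'

```text
time: 12.15
tool_pos: [0.6039, -0.0476, 0.1398]
ee_rot: [-3.141, 0.0, 2.282]
wrist_force: [1.3, -1.4, -0.8]
width: 0.0236
finger_force: 30.0
```

It's entering hole 1 freely. I'll push it about 25 mm in.

Call:
carry_out --increments '[[210, [-0.3, 0, 3], 0], [210, [0, 0, 4], 0], [210, [0, 0, 4], 0], [210, [0, 0, 4], 0], [210, [0, 0, 4], 0], [210, [0, 0, 3], 0], [210, [0, 0, 0], 0], [210, [0, 0, 0], 0]]'

```text
time: 12.95
tool_pos: [0.6041, -0.0478, 0.1175]
ee_rot: [-3.141, -0.0, 2.282]
wrist_force: [2.1, -1.5, -2.2]
width: 0.0239
finger_force: 30.0
```

```bash
python3 - <<'E'
from h import *
o=robot.get_obs()
print(o["tool_pos"],o["ee_rot"],o["wrist_force"],o["wrist_torque"])
E
```

```text
[ 0.60405261 -0.04780186  0.11747212] [-3.14122227e+00 -1.27085565e-04  2.28202189e+00] [ 2.14128181 -1.52767705 -2.15820886] [-0.68185979 -0.36372321  0.02683123]
```

Call:
carry_out --increments '[[210, [-0.8, 0, 0], 0], [210, [0, 0, 0], 0], [210, [0, 0, 0], 0]]'

```text
time: 13.25
tool_pos: [0.6042, -0.0479, 0.1177]
ee_rot: [-3.141, -0.001, 2.282]
wrist_force: [0.3, -0.8, -2.0]
width: 0.0236
finger_force: 30.0
```

Call:
carry_out --increments '[[210, [-1, 0, 0], 0], [210, [0, 0, 0], 0], [210, [0, 0, 0], 0]]'

```text
time: 13.55
tool_pos: [0.605, -0.0484, 0.1179]
ee_rot: [3.142, -0.001, 2.282]
wrist_force: [-0.1, 0.2, -1.4]
width: 0.0233
finger_force: 30.0
```

Call:
carry_out --increments '[[210, [-1, 0, 0], 0], [210, [0, 0, 0], 0], [210, [0, 0, 0], 0]]'

```text
time: 13.85
tool_pos: [0.6052, -0.0489, 0.1178]
ee_rot: [-3.141, -0.002, 2.283]
wrist_force: [-3.8, 2.9, -0.3]
width: 0.0233
finger_force: 30.0
```

Call:
carry_out --increments '[[210, [1.4, -1, 0], 0], [210, [0, 0, 0], 0], [210, [0, 0, 0], 0]]'

```text
time: 14.15
tool_pos: [0.6046, -0.0492, 0.118]
ee_rot: [3.141, 0.0, 2.282]
wrist_force: [-0.7, 2.9, -2.2]
width: 0.024
finger_force: 30.0
```

Call:
carry_out --increments '[[210, [0, 1, 0], 0], [210, [0, 0, 0], 0], [210, [0, 0, 0], 0]]'

```text
time: 14.45
tool_pos: [0.6049, -0.049, 0.1179]
ee_rot: [-3.141, -0.0, 2.282]
wrist_force: [-2.1, 0.9, -1.6]
width: 0.0239
finger_force: 30.0
```

Call:
carry_out --increments '[[210, [0, 1, 0], 0], [210, [0, 0, 0], 0], [210, [0, 0, 0], 0]]'

```text
time: 14.75
tool_pos: [0.6052, -0.0486, 0.1178]
ee_rot: [-3.14, -0.0, 2.282]
wrist_force: [-3.8, -0.9, -1.0]
width: 0.0235
finger_force: 30.0
```

Call:
carry_out --increments '[[210, [0, 1, 0], 0], [210, [0, 0, 0], 0], [210, [0, 0, 0], 0]]'

```text
time: 15.05
tool_pos: [0.6054, -0.0484, 0.1178]
ee_rot: [-3.138, -0.0, 2.282]
wrist_force: [-5.5, -1.6, -0.5]
width: 0.0236
finger_force: 30.0
```

The clearance in hole 1 comes out at about 1 mm, so the pin measures roughly 18 mm. The hole 1 centre is at about (0.6044, -0.0485). Now I'll draw it out straight.

Call:
carry_out --increments '[[210, [0.9, -2.2, 0], 0], [210, [0, 0, 0], 0], [210, [0, 0, -6], 0], [210, [0, 0, -10], 0], [210, [0, 0, -14], 0], [210, [0, 0, -8], 0], [210, [0, 0, 0], 0], [210, [0, 0, 0], 0]]'

```text
time: 15.85
tool_pos: [0.6046, -0.0481, 0.1567]
ee_rot: [3.141, 0.001, 2.282]
wrist_force: [-0.6, 0.6, -1.3]
width: 0.0236
finger_force: 30.0
```

Call:
carry_out --increments '[[210, [0, 0, 0], 0], [210, [0, 0, 0], 0]]'

```text
time: 16.05
tool_pos: [0.6039, -0.048, 0.1551]
ee_rot: [-3.141, -0.001, 2.282]
wrist_force: [-0.1, 0.5, -2.3]
width: 0.0236
finger_force: 30.0
```

Call:
carry_out --increments '[[210, [13, 0, 0], 0], [210, [14, 0, 0], 0], [210, [9, 0, 0], 0], [210, [3.6, -0.2, 0], 0], [210, [0, 0, 0], 0], [210, [0, 0, 0], 0], [210, [0, 0, 0], 0], [210, [0, 0, 0], 0]]'

```text
time: 16.85
tool_pos: [0.5785, -0.0186, 0.1559]
ee_rot: [3.142, 0.0, 2.282]
wrist_force: [-0.3, 0.4, -1.1]
width: 0.0235
finger_force: 30.0
```

```bash
python3 - <<'E'
from h import *
p=[]
for i in range(4): robot.snapshot("scene"); p.append(robot.get_obs()["tool_pos"])
p=np.array(p);print(p.round(5))
d=(np.array([.5782,-.01825])-p.mean(0)[:2])*1000;print(d, d@[-.653,.757],d@[.757,.653])
E
```

```text
[[ 0.57844 -0.01856  0.15589]
 [ 0.57843 -0.01851  0.15586]
 [ 0.5784  -0.01848  0.15588]
 [ 0.57838 -0.01848  0.15588]]
[-0.21372183  0.26055162] 0.33679792816549503 0.00835278336632874
```

Call:
carry_out --increments '[[210, [0.3, 0, 5], 0], [210, [0, 0, 4], 0], [210, [0, 0, 2], 0], [210, [0, 0, 1], 0], [210, [0, 0, 1], 0], [210, [0, 0, 1], 0], [210, [0, 0, 0.5], 0], [210, [0, 0, 0], 0]]'

```text
time: 17.85
tool_pos: [0.5779, -0.0181, 0.143]
ee_rot: [3.141, 0.0, 2.282]
wrist_force: [-3.2, 0.6, 5.0]
width: 0.0236
finger_force: 30.0
```

Call:
carry_out --increments '[[210, [0, 0, 0.7], 0], [210, [0, 0, 0.6], 0], [210, [0, 0, 0], 0], [210, [0, 0, 0], 0], [210, [0, 0, 0], 0], [210, [0, 0, 0], 0], [210, [0, 0, 0], 0], [210, [0, 0, 0], 0]]'

```text
time: 18.65
tool_pos: [0.5779, -0.0181, 0.1427]
ee_rot: [3.141, 0.001, 2.282]
wrist_force: [-4.9, 0.2, 7.7]
width: 0.0234
finger_force: 30.0
```

Hole 2 refused it: about 9 N held for 0.8 s with no descent, within 0.4 mm of its middle. That fits the 18 mm measured in hole 1. Back to hole 1.

Call:
carry_out --increments '[[210, [0, 0, -5], 0], [210, [0, 0, -10], 0], [210, [-10, 0, 0], 0], [210, [-15, 0, 0], 0], [210, [-10, 0, 0], 0], [210, [-5, 0, 0], 0], [210, [0, 0, 0], 0], [210, [0, 0, 0], 0]]'

```text
time: 19.45
tool_pos: [0.6041, -0.0484, 0.1546]
ee_rot: [-3.141, -0.001, 2.282]
wrist_force: [-0.6, -0.4, -1.5]
width: 0.0237
finger_force: 30.0
```

```bash
python3 - <<'E'
from h import *
p=[]
for i in range(5): robot.snapshot("scene"); p.append(robot.get_obs()["tool_pos"])
p=np.array(p);print(p.round(5))
d=(np.array([.6044,-.0485])-p[-2:].mean(0)[:2])*1000;print(d, d@[-.653,.757],d@[.757,.653])
E
```

```text
[[ 0.60401 -0.04822  0.15482]
 [ 0.60399 -0.0481   0.15502]
 [ 0.60399 -0.04801  0.15512]
 [ 0.60402 -0.04801  0.15523]
 [ 0.60405 -0.04801  0.15529]]
[ 0.36708898 -0.48881679] -0.6097434151928622 -0.04131101058715721
```

Call:
carry_out --increments '[[210, [-0.6, 0, 5], 0], [210, [0, 0, 4], 0], [210, [0, 0, 2], 0], [210, [0, 0, 1], 0], [210, [0, 0, 1], 0], [210, [0, 0, 1], 0], [210, [0, 0, 1], 0], [210, [0, 0, 0], 0]]'

```text
time: 20.5
tool_pos: [0.6046, -0.0488, 0.1401]
ee_rot: [-3.142, -0.0, 2.282]
wrist_force: [-0.8, 0.3, -1.4]
width: 0.0236
finger_force: 30.0
```

It went straight in. Lowering until the shoulder seats.

Call:
carry_out --increments '[[210, [0, 0, 5], 0], [210, [0, 0, 6], 0], [210, [0, 0, 6], 0], [210, [0, 0, 6], 0], [210, [0, 0, 6], 0], [210, [0, 0, 5], 0], [210, [0, 0, 3], 0], [210, [0, 0, 0], 0]]'

```text
time: 21.3
tool_pos: [0.6043, -0.0488, 0.1024]
ee_rot: [-3.141, -0.001, 2.282]
wrist_force: [0.1, -0.3, -1.6]
width: 0.0236
finger_force: 30.0
```

Call:
carry_out --increments '[[210, [0, 0, 1], 0], [210, [0, 0, 1], 0], [210, [0, 0, 1], 0], [210, [0, 0, 1], 0], [210, [0, 0, 1], 0], [210, [0, 0, 1], 0], [210, [0, 0, 0], 0], [210, [0, 0, 0], 0]]'

```text
time: 22.1
tool_pos: [0.6048, -0.0488, 0.098]
ee_rot: [3.141, 0.001, 2.282]
wrist_force: [-1.3, 0.0, 3.3]
width: 0.0237
finger_force: 30.0
```

Call:
carry_out --increments '[[210, [0, 0, 1], 0], [210, [0, 0, 0], 0], [210, [0, 0, 0], 0], [210, [0, 0, 0], 0]]'

```text
time: 22.5
tool_pos: [0.6048, -0.0489, 0.0976]
ee_rot: [3.141, 0.001, 2.282]
wrist_force: [-3.1, 0.5, 6.2]
width: 0.0235
finger_force: 30.0
```

Call:
carry_out --increments '[[210, [0, 0, -1.2], 0], [210, [0, 0, 0], 0], [150, [0, 0, 0], 0], [120, [0, 0, 0], 0], [80, [0, 0, 0], 0], [40, [0, 0, 0], 0], [40, [0, 0, 0], 0], [40, [0, 0, 0], 0]]'

```text
time: 23.3
tool_pos: [0.6046, -0.0488, 0.0973]
ee_rot: [3.142, -0.0, 2.282]
wrist_force: [0.6, 1.0, 0.5]
width: 0.0685
finger_force: 0.0
```

Released. I'll rise straight up, back off a little and look.

Call:
carry_out --increments '[[0, [0, 0, -10], 0], [0, [0, 0, -20], 0], [0, [0, 0, -30], 0], [0, [0, 0, -40], 0], [0, [0, 0, -20], 0], [0, [40, 30, 0], 0], [0, [40, 30, 0], 0], [0, [40, 30, 0], 0]]'

```text
time: 24.1
tool_pos: [0.5945, 0.102, 0.2189]
ee_rot: [3.14, 0.001, 2.281]
wrist_force: [1.0, -0.0, -0.9]
width: 0.0939
finger_force: 0.0
```

Call:
carry_out --increments '[[0, [30, 25, 0], 0], [0, [20, 15, 0], 0], [0, [0, 0, 0], 0], [0, [0, 0, 0], 0]]'

```text
time: 24.5
tool_pos: [0.5921, 0.1649, 0.218]
ee_rot: [3.141, 0.001, 2.283]
wrist_force: [-0.6, -0.3, 0.1]
width: 0.0941
finger_force: 0.0
```

```bash
python3 - <<'E'
from h import *
S=robot.snapshot("scene");T=robot.snapshot("top")
def crop(I,x,y,w,h): return cv2.resize(I[y:y+h,x:x+w],(400,300),interpolation=cv2.INTER_CUBIC)
cv2.imwrite("pics/c7.png",np.vstack([np.hstack([crop(T,270,160,100,75),crop(S,260,140,100,75)]),np.hstack([cv2.resize(T,(400,300)),cv2.resize(S,(400,300))])]))
E
```

```text
(no output)
```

View pics/c7.png

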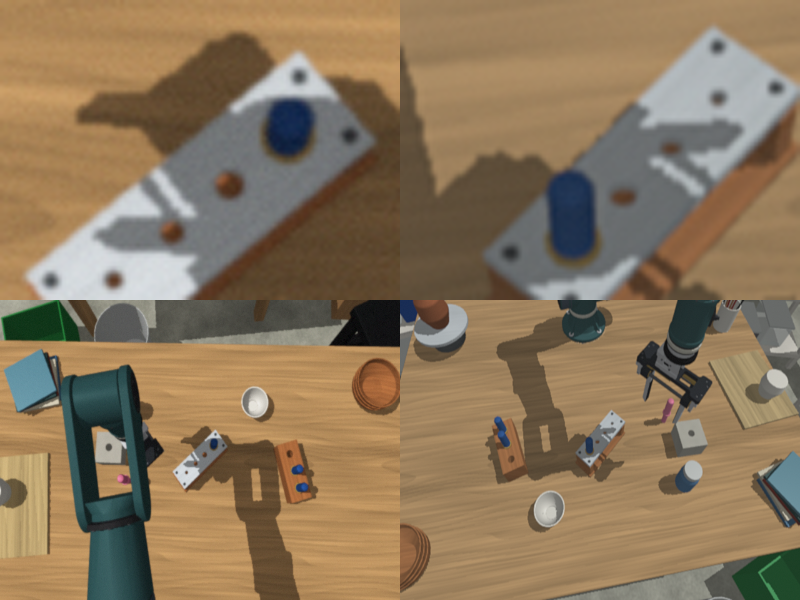

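The pin stands upright in hole 1 with its collar flat on the plate (scene about (303,195)). The rack pins, jar, bowl and pink pin haven't moved, and the gripper is clear.

```bash
python3 -c "
from bench import robot
print(robot.close_job())"
```

```text
the job is handed in; nothing more can be done
None
```

The pin is 18 mm: it passed hole 1 (19 mm), hole 2 (16 mm) refused it at about 9 N, and it now stands fully home in hole 1; a stray downward command at pick-up briefly pressed it into the drying block, with no visible harm.

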